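# Press a battery pack under the leaf spring of its charging cradle

## Robot

A 6-joint arm with a two-finger parallel gripper is mounted at the origin on the work surface. World frame = base frame: x ahead of the robot, y to its left, z up, the work surface at z = 0. Lengths are in m, angles in degrees, forces in N, time in s.
With the tool pointing down it reaches from about 0.25 to 0.725 m from the base axis. Payload 9.7 kg.
Tool frame: the origin (TCP) lies midway between the tips of the shut fingers; the grasp point (between the pads) lies 19 mm behind it (bot.pinch_z is the distance from the TCP to the grasp point, in m); z points along the fingers, x is the direction in which the jaws open and shut, and the axes are right-handed (so a half turn about z gives the same grasp; the last joint's range is limited). The gripper opens to 85 mm and grips with 20 to 120 N. Pads are 22 mm wide; open, the fingers measure 114 mm over their backs; the gripper's body (76 mm by 85 mm) begins 54 mm behind the grasp point. The pads swing forward as they close: fully open they stand 13 mm farther back than shut.
Start: joints at [71.562, 4.979, 10.078, 95.1, 0, 90], TCP at [0.174, 0.522, 0.231] pointing down, gripper open.
Joint ranges: [-179.16, 179.16], [-48.56, 103.87], [-65.8, 70.77], [-126.05, 130.52], [-82.76, 87.17], [-180, 180]. Speed limits (degrees/s): [127.2, 127.2, 147.25, 180, 180, 180].

## Interface

Orientations are given as [roll, pitch, yaw] about the fixed x, y, z axes, in that order (R = Rz(yaw) Ry(pitch) Rx(roll)).
In Python, from workcell import bot gives the robot as it stands. The module is installed in compiled form; this text tells all that it offers.
- The arm moves only by the shell command python3 -m pendant 'ROWS' [FORCE]. ROWS is JSON, a list of rows, each a list of 7 numbers: the shift along the tool's x, y, z scaled (see below), then the turn, a rotation vector about the tool's x, y, z scaled (see below), then the closure, from 0 (fully open) to 1 (shut). In form: [[tx, ty, tz, wx, wy, wz, jaw], ...]. A call has 1 to 12 rows; each row shifts and turns the pose as measured when the row begins, along the tool's axes as they then stand; what a row does not reach is not made up. The controller multiplies each number of a shift by 0.25 m and each number of a turn by pi rad. A row lasts 1/10 s, in which the tool goes at most 50 mm and 8.59 degrees, less where a joint would pass 70% of its speed; a pose out of reach is approached as far as the arm can. A call with a number of a shift or a turn outside -1 to 1 is refused whole. A call with a gripper value outside its range is refused whole. The fingers move at their own pace and stop on an object; FORCE is the grip in N (left out, the last holds). Time passes only in rows, so rows that do not move let the fingers close. It gives the time, the measured TCP pose, the force and the opening at its end, in the units of the state.
- bot.get_obs(): the state, without advancing time (a new reading comes with each control period).
- bot.camera(name): name is "side" or "top"; returns the picture (420x560x3 uint8, red, green, blue); there is no depth.
- bot.calibration(name): a dict with "intrinsics" (3x3 intrinsics, pixels), "xyz" and "attitude" of the camera in the world. Camera axes: x right, y up, looking along -z (the intrinsics and any distortion apply to the point x, -y, -z); pixel columns grow to the right and rows downward; lengths in m; the calibration is good to about 2 mm. A picture is of the moment at which its call begins. calibration takes no time and is no camera call.
- bot.job_done(): hands the job in, once; it reports no verdict.
The state is a dict: "time": time; "q": joint angles; "qd": joint speeds; "joint_efforts": joint torques, N m; "ee_pos": TCP position; "tcp_rot": TCP orientation; "wrist_force": force on the tool from outside, world axes, zero at the start; "torque": the same for the moment, N m; "opening": finger opening in m.
Only numpy, scipy, OpenCV 4.12 (cv2) and the standard library are available. Lean on these libraries where they do the work, as an engineer would, in place of code of your own. Each camera call takes 0.05 s, during which the arm holds its last target.

## Task

The robot's battery pack was only laid in the charging cradle: the sprung contacts hold its nose up in front of the leaf spring. Press the pack down hard with the fingertips on its orange thumb pad and, keeping the pressure on, slide it under the leaf spring until it stands fully home against the end stop, lying flat; then let go of it. Only press and push the pack, do not pick it up, and leave the other things on the bench where they are.

Things in the scene. Friction and masses are not known exactly. Their poses are not given: they have to be found in the camera images.
- dock: Cream plastic charging cradle fixed to the bench, 208 x 98 mm; open channel 74 mm wide, floor 16 mm above the bench, between rails 32 mm high. Origin: on the bench, under the centre of the pack when home. +x: along the channel, the way the pack slides in; z up. In its frame it runs from x = -130 mm (open end) to the end stop's face at +60 mm (18 mm thick, 48 mm high, spring clamp to 57 mm)
- pack: Loose dark grey battery pack, 120 (its x) x 70 x 24 mm, about 0.3 kg, slippery, 2 mm play each side in the channel. Origin: centre of its underside; +x end is the nose. Starts about 60 mm short of home, rear edge on the channel floor, nose lifted 10 mm (0.08 rad), too high for the leaf spring's lip. Home and flat, its origin is at x = 0, y = 0, z = 16 mm of the dock frame
- thumb_pad (a point): Centre of the top face of the pack's ribbed orange rubber thumb pad (34 mm along, 50 mm across, good grip), 22 mm behind the pack's middle; 41.5 mm above the bench when flat, about 3 mm more at the start. 10 N down on it brings the nose level; 15 to 20 N lets them drag the pack all the way by friction. When home, the pad's front edge is 10 mm short of the lip
- leaf_lip (a point): Tip of the upturned free lip of the steel leaf spring (26 mm wide, clamped on the end stop, reaching back over the middle of the channel). At rest the tip is at x = +5 mm of the dock frame, 45 mm above the bench; behind it the strip bends down to its lowest line at x = +22 mm, 37 mm above the bench, 3 mm lower than the top of a flat pack
- leaf (a joint): Turn of the leaf spring about its clamp, rad: 0 at rest, about 0.07 when the pack is under it; it then presses down on the pack with about 6 N
- contacts (a joint): Height of the two brass sprung contacts above the channel floor, at x = -10 mm of the dock frame, in m: up to 0.009 when free, 0 when pressed level with the floor, which takes about 4.5 N on them
- servo: Bystander: loose black servo motor, 54 x 20 x 43 mm, beside the cradle. Origin: centre of its underside
- jar: Bystander: loose amber glass jar with a black lid, 40 mm across, 45 mm high, beside the cradle. Origin: centre of its underside
- carton: Bystander: loose brown carton, 60 x 45 x 35 mm, beside the cradle. Origin: centre of its underside
- tweezers: Bystander: loose steel tweezers, 132 mm long, 8 mm high, lying beside the cradle. Origin: near its middle, on the bench

How it is judged (in metres and radians):
On the way:
1. the fingers press the pack down so that it lies nearly flat (within 0.035 rad) and push it (more than 3 N on it) while its nose is going under the leaf spring (45 to 10 mm short of home) (contact force between the fingers and pack above 3 N and angle between pack's own z axis and vertical below 0.035 rad and x of pack in the frame of dock between -0.045 and -0.01 m), for 0.1 s.
At the end, for the whole second after the job is handed in: The pack is home: within 3 mm of the end stop along the channel, flat on the channel floor (within 2.5 mm in height and 0.025 rad), held down by the leaf spring (lifted more than 0.045 rad), the contacts pressed to within 2.5 mm of the floor, the pack at rest and the robot clear of everything (x of pack in the frame of dock between -0.003 and 0.003 m and z of pack in the frame of dock between 0.0135 and 0.0185 m and angle between pack's own z axis and vertical below 0.025 rad and value of joint leaf above 0.045 rad and value of joint contacts below 0.0025 m and linear speed of pack below 0.01 m/s); the robot touches nothing.
It fails at once if the pack is picked up (more than 24 mm above the channel floor) (z of pack in the frame of dock above 0.04 m).
It fails at once if the pack is tipped up by more than 0.3 rad (angle between pack's own z axis and vertical above 0.3 rad).
It fails at once if a bystander is moved by more than 15 mm (distance of any of servo, jar, carton, tweezers from where it was at the start of the episode above 0.015 m).
It also fails if it takes over 38 s, if anything falls off the work surface, if the arm or the gripper's body presses on something with over 40 N, if the wrist force passes 120 N, or if a joint passes its speed limit or range.

## Working session

There is one attempt and no reset: what is moved stays moved. The work goes in short steps, Python scripts to look and compute and a shell command to move; the robot and the scene stay as the last step left them, time stands still between calls to the robot, and variables do not carry over. Pictures are saved under pics/ and viewed, and the job is handed in when it is done.

```bash
mkdir -p pics; python3 - <<'E'
from workcell import bot
import cv2
for n in("top","side"):
    im=bot.camera(n);cv2.imwrite(f"pics/{n}0.png",im[:,:,::-1]);print(n,bot.calibration(n))
print(bot.get_obs())
E
```

```text
top {'intrinsics': array([[424.72469688,   0.        , 274.62799903],
       [  0.        , 424.72469688, 208.31704937],
       [  0.        ,   0.        ,   1.        ]]), 'xyz': array([0.49633439, 0.03951312, 0.77379453]), 'attitude': array([  7.71424205,   2.31841389, -89.31650273])}
side {'intrinsics': array([[492.60947849,   0.        , 278.42457861],
       [  0.        , 492.60947849, 210.54049712],
       [  0.        ,   0.        ,   1.        ]]), 'xyz': array([0.51643288, 0.59224149, 0.59123354]), 'attitude': array([  44.53614089,    1.17886221, -176.15099381])}
{'time': 0.1, 'q': array([7.15623415e+01, 5.00897975e+00, 1.00406985e+01, 9.51009894e+01,
       4.79167790e-04, 8.99996150e+01]), 'qd': array([ 0.07685481, -0.09217911,  0.10845193, -0.02504523,  0.08608947,
       -0.06106005]), 'joint_efforts': array([-2.01196685e-04, -5.21563339e+01,  4.65651834e+01,  1.60411117e-02,
        2.32894587e-05,  1.07198832e-05]), 'ee_pos': array([0.1738829 , 0.52157402, 0.23065935]), 'tcp_rot': array([-1.79999520e+02,  6.92706480e-02,  7.15627265e+01]), 'wrist_force': array([ 0.5075395 ,  0.30895468, -0.79244079]), 'torque': array([-0.00588598, -0.03545401,  0.0594808 ]), 'opening': 0.08535588342634098}
```

View pics/top0.png

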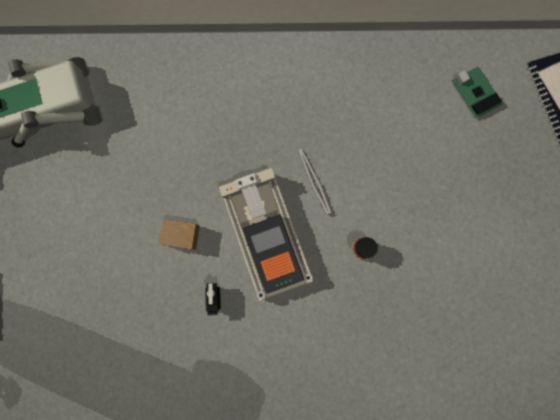

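View pics/side0.png

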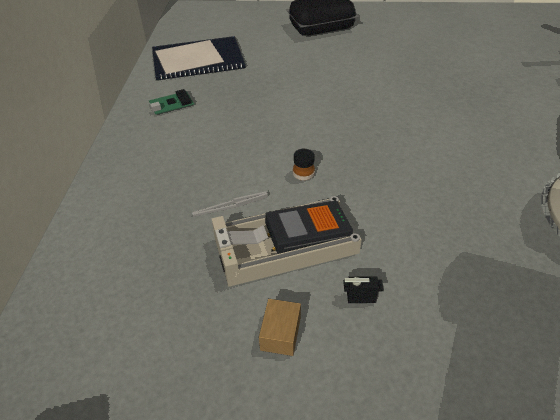

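The top view shows the cradle: stop at about (247,183), open end at (285,290), orange pad at (278,266). The carton (180,235), servo (212,298), jar (365,248) and tweezers (315,182) lie beside it. Next I'll measure the pad and the cradle axis.

```bash
cat > h.py <<'E'
import numpy as np,cv2
from workcell import bot
from scipy.spatial.transform import Rotation as R
def ray(n,uv):
    c=bot.calibration(n);K=c["intrinsics"]
    d=np.linalg.inv(K)@np.array([uv[0],uv[1],1.]);d=np.array([d[0],-d[1],-d[2]])
    return c["xyz"],R.from_euler("xyz",c["attitude"],degrees=True).as_matrix()@d
def onz(n,uv,z):
    o,d=ray(n,uv);return o+d*(z-o[2])/d[2]
def tri(a,b):
    (o1,d1),(o2,d2)=ray("top",a),ray("side",b)
    s=np.linalg.lstsq(np.c_[d1,-d2],o2-o1,rcond=None)[0]
    p,q=o1+d1*s[0],o2+d2*s[1];return (p+q)/2,np.linalg.norm(p-q)
def big(m):
    cs,_=cv2.findContours(m.astype(np.uint8),cv2.RETR_EXTERNAL,cv2.CHAIN_APPROX_NONE);return max(cs,key=cv2.contourArea)
def orange(im,roi):
    h=cv2.cvtColor(im,cv2.COLOR_RGB2HSV);m=(h[...,0]<14)&(h[...,1]>170)&(h[...,2]>120)
    k=np.zeros_like(m);x0,y0,x1,y1=roi;k[y0:y1,x0:x1]=1
    m=cv2.morphologyEx((m&k).astype(np.uint8),cv2.MORPH_CLOSE,np.ones((5,5)));return big(m)
E
python3 - <<'E'
from h import *
t=cv2.imread("pics/top0.png")[:,:,::-1].copy();s=cv2.imread("pics/side0.png")[:,:,::-1].copy()
cs=[]
for n,im,roi in(("top",t,(250,240,310,290)),("side",s,(300,195,350,240))):
    c=orange(im,roi);r=cv2.minAreaRect(c);M=cv2.moments(c);u=(M['m10']/M['m00'],M['m01']/M['m00']);cs.append(u)
    b=np.array([onz(n,p,.0445)[:2] for p in cv2.boxPoints(r)])
    print(n,u,r,onz(n,u,.0445),"\n",b.round(4))
    e=np.roll(b,-1,0)-b;print(np.linalg.norm(e,axis=1).round(4),np.degrees(np.arctan2(e[:,1],e[:,0])).round(1))
print(tri(*cs))
cv2.imwrite("pics/z.png",np.hstack([cv2.resize(t[160:305,205:325],(400,483),interpolation=2),cv2.resize(s[190:290,205:365],(400*1,250),interpolation=2).repeat(1,0) if 0 else cv2.copyMakeBorder(cv2.resize(s[190:290,205:365],(400,250),interpolation=2),0,233,0,0,0)])[:,:,::-1])
E
```

```text
top (277.1696911811525, 265.8669213626233) ((277.22625732421875, 265.87225341796875), (19.564788818359375, 29.048158645629883), 70.01689910888672) [0.4960046  0.06470637 0.0445    ] 
 [[0.5028 0.0937]
 [0.5202 0.0473]
 [0.4892 0.0357]
 [0.472  0.0818]]
[0.0496 0.033  0.0493 0.033 ] [ -69.5 -159.5  110.5   21.1]
side (322.2766955266955, 217.94624819624818) ((322.3980407714844, 217.78329467773438), (29.965465545654297, 20.385032653808594), 64.79888153076172) [0.49562691 0.06886198 0.0445    ] 
 [[0.5198 0.0498]
 [0.4911 0.029 ]
 [0.472  0.0866]
 [0.4995 0.1054]]
[0.0354 0.0607 0.0333 0.0592] [-144.1  108.4   34.4  -69.9]
(array([0.49573548, 0.06486057, 0.04033015]), np.float64(0.0005348511596947659))
```

View pics/z.png

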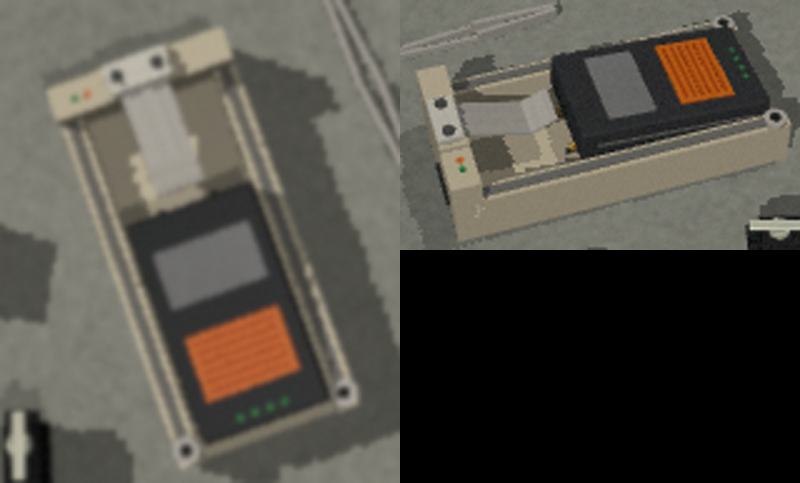

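```bash
python3 - <<'E'
from h import *
f=lambda x,y,z:onz("top",(205+x/3.333,160+y/3.333),z)
a,b=f(186,451,.033),f(343,392,.033)
c,d=f(64,126,.048),f(233,64,.048) # stop face top corners approx
e,g=f(48,92,.048),f(225,28,.048)
print(a,b,c,d,e,g)
an=lambda p,q:np.degrees(np.arctan2((p-q)[1],(p-q)[0]))
print("across",an(a,b)-90,an(c,d)-90,an(e,g)-90,np.linalg.norm(a-b),np.linalg.norm(e-g))
m=(a+b)/2
print("axis",an((e+g)/2,m),an((c+d)/2,m), np.linalg.norm(((e+g)/2-m)[:2]))
y=np.radians(20.4);X=np.array([np.cos(y),np.sin(y),0]);Y=np.array([-X[1],X[0],0])
pad=np.array([.4958,.0648,.0445])
for n,p in(("stopback",(e+g)/2),("open",m),("pad",pad)):print(n,p@X,p@Y)
E
```

```text
[0.44558827 0.09264502 0.033     ] [0.4766353  0.01203966 0.033     ] [0.61226645 0.15811009 0.048     ] [0.64555386 0.0701935  0.048     ] [0.63025914 0.16704742 0.048     ] [0.66477411 0.07462152 0.048     ]
across 21.065353836105345 20.737913096711935 20.477337432470577 0.08637790158292133 0.09866017496752372
axis 20.175226263549604 20.221553043550493 0.19858987276028434
stopback 0.6490251911945635 -0.11245022194675891
open 0.45043684660688443 -0.11167114757857445
pad 0.48729187905653343 -0.1120861481430814
```

```bash
python3 -m pendant '[[-0.09,0.12,0,0,0,0,1],[-0.09,0.12,0,0,0,0,1],[-0.09,0.12,0,0,0,0,1],[-0.09,0.12,0,0,0,0,1],[-0.09,0.12,0,0,0,0,1],[-0.09,0.12,0,0,0,0,1],[-0.09,0.12,0,0,0,0,1],[-0.09,0.12,0,0,0,0,1],[-0.09,0.12,0,0,0,0,1],[-0.09,0.12,0,0,0,0,1]]' 60; python3 -c "
from workcell import bot;print(bot.get_obs()['q'])"
```

```text
time: 1.1
ee_pos: [0.3916, 0.2042, 0.2266]
tcp_rot: [-179.9, 0.4, 72.0]
wrist_force: [-0.1, 0.9, 0.1]
opening: 0.0004
[27.68164093 -9.47993541 -4.43771891 95.41585598 -0.21202759 45.64532736]
```

```bash
python3 -m pendant '[[0,0,0,0,0,-0.043,1],[0,0,0,0,0,-0.043,1],[0,0,0,0,0,-0.043,1],[0,0,0,0,0,-0.043,1],[0,0,0,0,0,-0.043,1],[0,0,0,0,0,0,1],[0,0,0,0,0,0,1]]'; cat >> h.py <<'E'
def go(target,yaw):
    o=bot.get_obs();M=R.from_euler("xyz",o["tcp_rot"],degrees=True)
    T=R.from_euler("xyz",[180,0,yaw],degrees=True)
    print("shift",(M.inv().apply(np.array(target)-o["ee_pos"])/.25).round(4),"turn",((M.inv()*T).as_rotvec()/np.pi).round(4),"t",o["time"],o["ee_pos"].round(4),o["tcp_rot"].round(2),o["wrist_force"].round(1))
E
python3 -c "
from h import *
go([.4958,.0648,.1],110.4)"
```

```text
time: 1.8
ee_pos: [0.3935, 0.1986, 0.2245]
tcp_rot: [-179.4, 0.3, 111.5]
wrist_force: [-0.6, 0.1, -0.3]
opening: 0.0
shift [-0.6452  0.1898  0.4996] turn [-0.0032  0.0018  0.0059] t 1.8 [0.3935 0.1986 0.2245] [-179.42    0.32  111.47] [-0.6  0.1 -0.3]
```

```bash
python3 -m pendant '[[-0.12,0.035,0.06,0,0,0,1],[-0.12,0.035,0.06,-0.003,0,0.006,1],[-0.12,0.035,0.08,0,0,0,1],[-0.12,0.035,0.1,0,0,0,1],[-0.1,0.03,0.1,0,0,0,1],[-0.04,0.015,0.06,0,0,0,1],[0,0,0,0,0,0,1]]'; 
python3 -c "
from h import *
go([.4958,.0648,.06],110.4)"
```

```text
time: 2.5
ee_pos: [0.4942, 0.065, 0.1061]
tcp_rot: [179.9, 0.3, 109.0]
wrist_force: [-0.9, 0.3, 0.2]
opening: -0.0001
shift [-0.0019  0.0057  0.1844] turn [ 0.0005  0.0015 -0.0078] t 2.5 [0.4942 0.065  0.1061] [179.9    0.26 108.99] [-0.9  0.3  0.2]
```

```bash
python3 -m pendant '[[0,0.006,0.06,0,0.001,-0.008,1],[0,0,0.06,0,0,0,1],[0,0,0.04,0,0,0,1],[0,0,0,0,0,0,1]]'; 
python3 -c "
from h import *
for n in('top','side'):
    im=bot.camera(n);x,y=(205,160) if n=='top' else (205,170)
    cv2.imwrite(f'pics/{n}1.png',cv2.resize(im[y:y+145,x:x+165],None,fx=3.3,fy=3.3,interpolation=2)[:,:,::-1])
go([.4958,.0648,.044],110.4)"
```

```text
time: 2.9
ee_pos: [0.4953, 0.0672, 0.0643]
tcp_rot: [179.8, 0.1, 110.4]
wrist_force: [-1.0, -0.7, -0.8]
opening: -0.0001
shift [-0.0085 -0.0043  0.0872] turn [0.0014 0.0004 0.0001] t 3.0 [0.496  0.0672 0.0658] [1.7975e+02 8.0000e-02 1.1041e+02] [-0.7  0.5  0.7]
```

View pics/top1.png

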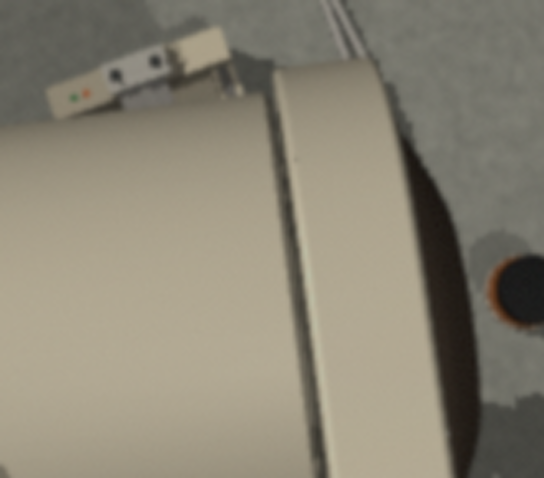

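View pics/side1.png

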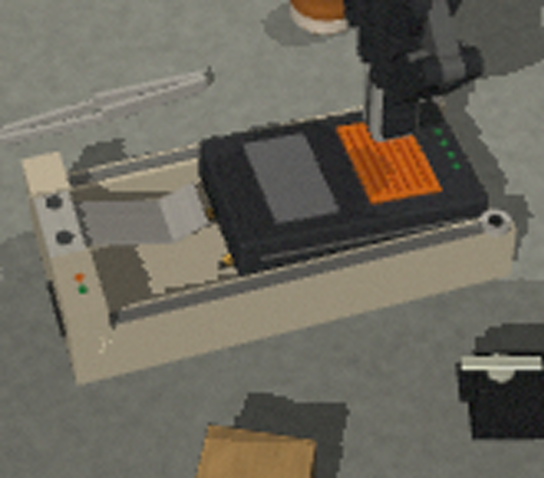

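The side view shows shut fingertips directly over the orange pad, with tips at about (395,135) in the crop and 20 mm above it. The top view is blocked by the arm. I'll lower onto the pad.

```bash
python3 -m pendant '[[-0.008,-0.004,0.04,0.001,0,0,1],[0,0,0.03,0,0,0,1],[0,0,0.01,0,0,0,1],[0,0,0,0,0,0,1]]'; 
python3 -c "
from h import *
go([.4958,.0648,.0415],110.4)"
```

```text
time: 3.4
ee_pos: [0.4966, 0.0653, 0.0457]
tcp_rot: [179.8, 0.1, 110.4]
wrist_force: [-1.1, 0.7, -0.1]
opening: 0.0
shift [-0.0006 -0.0035  0.0166] turn [0.0011 0.0006 0.0002] t 3.4 [0.4966 0.0653 0.0457] [1.7980e+02 1.2000e-01 1.1044e+02] [-1.1  0.7 -0.1]
```

```bash
python3 -m pendant '[[0,-0.003,0.012,0.001,0,0,1],[0,0,0.01,0,0,0,1]]';python3 -m pendant '[[0,0,0.01,0,0,0,1],[0,0,0.01,0,0,0,1]]'
```

```text
time: 3.6
ee_pos: [0.4972, 0.0653, 0.0415]
tcp_rot: [179.8, 0.1, 110.4]
wrist_force: [-0.2, 1.3, 12.0]
opening: 0.0
time: 3.8
ee_pos: [0.499, 0.0655, 0.0415]
tcp_rot: [179.5, 0.2, 110.4]
wrist_force: [-6.5, -0.9, 20.9]
opening: 0.0001
```

```bash
python3 -m pendant '[[0,0.01,0.01,-0.001,0,0,1],[0,0.012,0.01,0,0,0,1],[0,0.012,0.01,0,0,0,1],[0,0.012,0.01,0,0,0,1]]'; python3 -c "
from h import *
go([.549*.9373+.1121*.3486,.549*.3486-.1121*.9373,.0415],110.4)"
```

```text
time: 4.2
ee_pos: [0.5126, 0.0702, 0.0415]
tcp_rot: [178.7, 0.3, 110.4]
wrist_force: [-5.9, 0.2, 18.9]
opening: -0.0
shift [0.003  0.1765 0.004 ] turn [0.0071 0.0016 0.0002] t 4.2 [0.5126 0.0702 0.0415] [178.72   0.29 110.42] [-5.9  0.2 18.9]
```

```bash
python3 -m pendant '[[0,0.014,0.01,0.003,0,0,1],[0,0.014,0.01,0.003,0,0,1],[0.001,0.014,0.01,0.003,0,0,1]]'; python3 -c "
from h import *
im=bot.camera('side')
cv2.imwrite('pics/side2.png',cv2.resize(im[170:315,205:370],None,fx=3.3,fy=3.3,interpolation=2)[:,:,::-1])
go([.549*.9373+.1121*.3486,.549*.3486-.1121*.9373,.0415],110.4)"
```

```text
time: 4.5
ee_pos: [0.5222, 0.0739, 0.0414]
tcp_rot: [-179.8, 0.4, 110.4]
wrist_force: [-13.7, -5.4, 24.9]
opening: 0.0004
shift [ 0.0028  0.1322 -0.0006] turn [-0.0011  0.002   0.0001] t 4.55 [0.5229 0.0741 0.0415] [-179.8     0.36  110.41] [-10.7  -2.4  23.1]
```

View pics/side2.png

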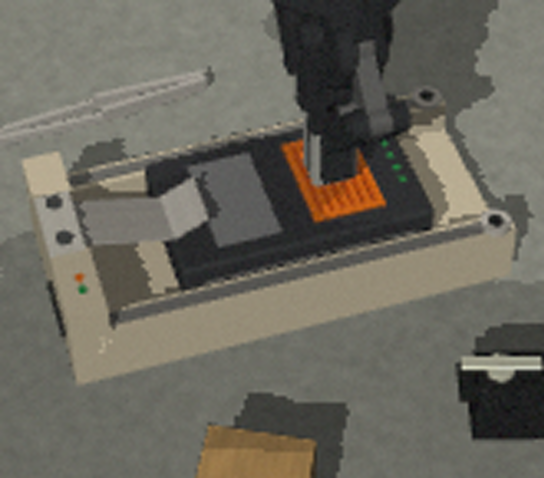

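The pack lies flat, has followed the fingers about 28 mm, and its nose is under the leaf lip at about (190,215). I'll keep pressing and pushing.

```bash
python3 -m pendant '[[0.001,0.014,0.011,0,0,0,1],[0,0.015,0.011,0.001,0,0,1],[0.001,0.015,0.011,0.001,0,0,1],[0,0.015,0.011,0.001,0,0,1],[0,0.015,0.011,0.001,0,0,1]]'; python3 -c "
from h import *
go([.549*.9373+.1121*.3486,.549*.3486-.1121*.9373,.0415],110.4)"
```

```text
time: 5.05
ee_pos: [0.5402, 0.0807, 0.0415]
tcp_rot: [-179.4, 0.5, 110.4]
wrist_force: [-11.4, -0.3, 24.0]
opening: 0.0
shift [ 0.0024  0.0583 -0.0008] turn [-0.0034  0.0027 -0.0001] t 5.05 [0.5402 0.0807 0.0415] [-179.38    0.48  110.38] [-11.4  -0.3  24. ]
```

```bash
python3 -m pendant '[[0.001,0.014,0.01,-0.002,0.001,0,1],[0,0.014,0.01,-0.001,0.001,0,1],[0.001,0.012,0.01,0,0,0,1]]'; python3 -c "
from h import *
im=bot.camera('side')
cv2.imwrite('pics/side3.png',cv2.resize(im[170:315,205:370],None,fx=3.3,fy=3.3,interpolation=2)[:,:,::-1])
go([.549*.9373+.1121*.3486,.549*.3486-.1121*.9373,.0415],110.4)"
```

```text
time: 5.35
ee_pos: [0.5498, 0.0843, 0.0415]
tcp_rot: [179.9, 0.2, 110.4]
wrist_force: [-8.9, -2.5, 21.7]
opening: 0.0001
shift [0.0022 0.0149 0.0001] turn [ 0.001   0.0012 -0.0002] t 5.4 [0.5504 0.0845 0.0415] [179.83   0.21 110.36] [-7.3 -1.4 18.5]
```

View pics/side3.png

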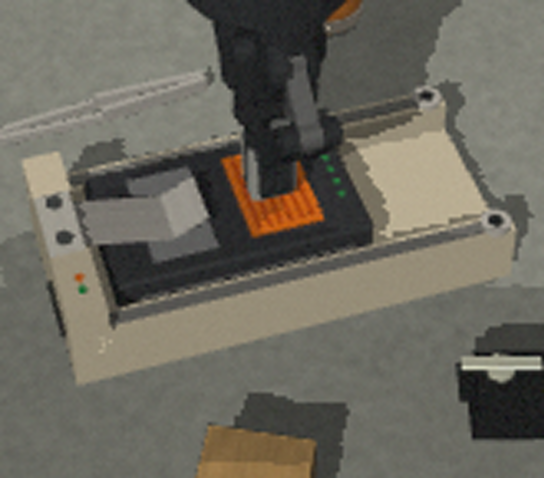

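The pack is nearly home, with a few millimetres of floor visible at its nose near (85,185).

```bash
python3 -m pendant '[[0.001,0.013,0.01,0.001,0,0,1],[0,0.013,0.01,0,0,0,1]]';  python3 -m pendant '[[0,0.013,0.01,0,0,0,1]]';  python3 -m pendant '[[0,0.013,0.01,0.001,0,0,1]]'
```

```text
time: 5.6
ee_pos: [0.5563, 0.0867, 0.0415]
tcp_rot: [179.9, 0.3, 110.3]
wrist_force: [-11.2, -0.5, 22.7]
opening: -0.0
time: 5.7
ee_pos: [0.5571, 0.087, 0.0414]
tcp_rot: [-179.9, 0.3, 110.3]
wrist_force: [-32.9, -10.1, 36.9]
opening: -0.0
time: 5.8
ee_pos: [0.5571, 0.087, 0.0414]
tcp_rot: [-179.4, 0.3, 110.3]
wrist_force: [-27.8, -8.9, 34.6]
opening: -0.0002
```

```bash
python3 -c "
from h import *
im=bot.camera('side')
cv2.imwrite('pics/side4.png',cv2.resize(im[170:315,205:370],None,fx=3.3,fy=3.3,interpolation=2)[:,:,::-1])
go([.549*.9373+.1121*.3486,.549*.3486-.1121*.9373,.0415],110.4)"
```

```text
shift [ 0.0021 -0.0136 -0.0002] turn [-0.0037  0.0017 -0.0005] t 5.85 [0.557  0.087  0.0414] [-179.34    0.3   110.3 ] [-27.4  -7.9  33.5]
```

View pics/side4.png

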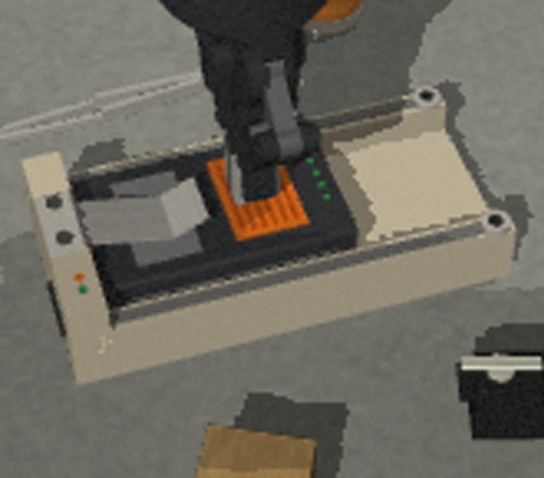

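The push stopped dead against the stop, with force jumping from about 11 to 34 N and no further motion. I'll lift straight off.

```bash
python3 -m pendant '[[0,0,-0.01,0,0,0,1],[0,0,-0.02,0,0,0,1],[0,0,-0.06,0,0,0,1],[0,0,-0.12,0,0,0,1],[0,0,-0.12,0,0,0,1],[0,0,-0.12,0,0,0,1],[0,0,-0.12,0,0,0,1]]'; python3 -m pendant '[[0.15,-0.1,0,0,0,0,1],[0.15,-0.1,0,0,0,0,1],[0.15,-0.1,0,0,0,0,1],[0.15,-0.1,0,0,0,0,1],[0.15,-0.1,0,0,0,0,1],[0.1,-0.1,0,0,0,0,1],[0,0,0,0,0,0,1]]'
python3 -c "
from h import *
im=bot.camera('side')
t=bot.camera('top')
cv2.imwrite('pics/top5.png',t[:,:,::-1]);cv2.imwrite('pics/side5.png',im[:,:,::-1])
cv2.imwrite('pics/z5.png',np.hstack([cv2.resize(t[160:305,205:325],None,fx=3.333,fy=3.333,interpolation=2),cv2.resize(im[190:335,205:325],None,fx=3.333,fy=3.333,interpolation=2)])[:,:,::-1])
"
```

```text
time: 6.55
ee_pos: [0.5564, 0.0879, 0.1883]
tcp_rot: [-179.0, 0.2, 110.3]
wrist_force: [0.7, 0.7, 0.8]
opening: -0.0003
time: 7.25
ee_pos: [0.3394, 0.2407, 0.2]
tcp_rot: [-179.9, 0.2, 110.1]
wrist_force: [0.9, 0.5, -0.4]
opening: 0.0
```

View pics/z5.png

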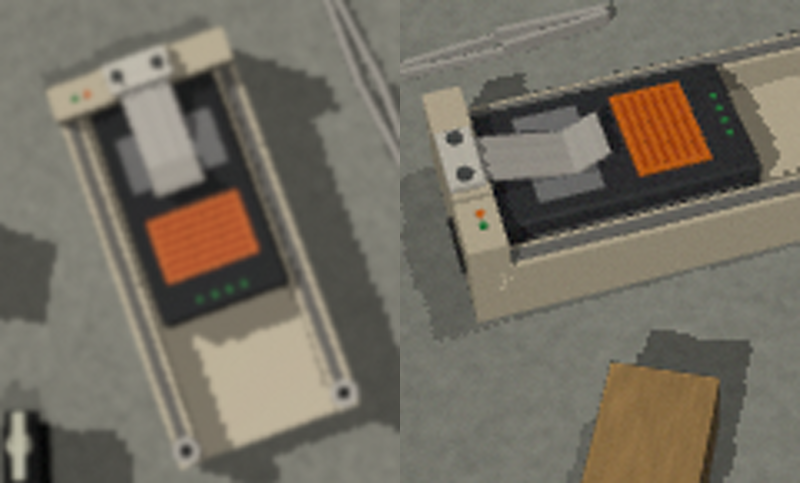

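View pics/top5.png

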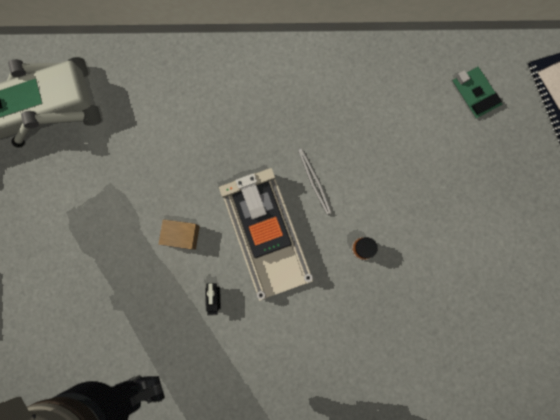

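The views show the pack flush at the end stop under the leaf, and every bystander where it was. One numeric check before I hand in.

```bash
python3 - <<'E'
from h import *
t=cv2.imread("pics/top5.png")[:,:,::-1].copy();s=cv2.imread("pics/side5.png")[:,:,::-1].copy()
y=np.radians(20.4);X=np.array([np.cos(y),np.sin(y),0]);Y=np.array([-X[1],X[0],0])
cs=[]
for im,roi in((t,(240,210,295,260)),(s,(260,190,325,245))):
    M=cv2.moments(orange(im,roi));cs.append((M['m10']/M['m00'],M['m01']/M['m00']))
p=onz("top",cs[0],.0415);print(cs,p@X-.571,p@Y+.1121,tri(*cs))
f=lambda x,y,z:onz("top",(205+x/3.333,160+y/3.333),z)
# gap: rear edge of pack to stop back edge
r=(f(168,327,.04)+f(290,284,.04))/2; b=(f(48,92,.048)+f(225,28,.048))/2
print("stop back to pack rear",(b-r)@X,"expect .138")
E
```

```text
[(265.15936384290814, 230.5702693930542), (282.41982701264135, 228.25149700598803)] -0.01953080158606335 -0.0009367798839837599 (array([0.55620043, 0.08654913, 0.03731578]), np.float64(0.000848649164972461))
stop back to pack rear 0.13670350392596659 expect .138
```

```bash
python3 -c "
from workcell import bot
print(bot.get_obs()['time'],bot.job_done())"
```

```text
the job is handed in; nothing more can be done
7.35 None
```

The battery pack is home against the end stop and under the leaf spring, and I handed the job in at 7.35 s; no verdict is reported. I pressed on the orange thumb pad with the shut fingertips at about 20–25 N. Keeping that pressure on, I slid the pack about 62 mm until it hit the end stop, then lifted straight off and moved the arm clear.

**Seated:** At the stop the sideways force jumped from about 11 N to 34 N and the pack moved no further. Pressed on the pad, the fingertips read a height of 41.4–41.5 mm, which is the flat value. The pad is about 3 mm lower in the pictures than at the start, and the leaf lies over the nose.

**Position check:** The two picture measurements both put the pack slightly past home. The pad reads 2.5 mm too far along the channel. The distance from the pack's rear to the back of the stop reads 136.7 mm against 138 mm expected. I put both down to camera calibration (good to about 2 mm) and trusted the hard stop.

**Not measured directly:** I could not read the leaf and contact joint values; I only judged them from the pictures and the flat height.

**Bystanders and arm:** By eye, the servo, jar, carton and tweezers are where they were at the start. The wrist force was about zero once the arm was clear.

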